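# Set the stay lug and hold the mesh hatch open for tacking

## Robot

A 6-joint arm with a two-finger parallel gripper is mounted at the origin on the work surface. World frame = base frame: x ahead of the robot, y to its left, z up, the work surface at z = 0. Lengths are in m, angles in rad, forces in N, time in s.
With the tool pointing down it reaches from about 0.35 to 0.975 m from the base axis. Payload 4.9 kg.
Tool frame: the origin (TCP) lies midway between the tips of the shut fingers; the grasp point (between the pads) lies 19 mm behind it (ctrl.tcp_to_grasp is the distance from the TCP to the grasp point, in m); z points along the fingers, y is the line along which they close (so a half turn about z gives the same grasp; the last joint's range is limited). The gripper opens to 85 mm and grips with 20 to 120 N. Pads are 22 mm wide; open, the fingers measure 114 mm over their backs; the gripper's body (76 mm by 85 mm) begins 54 mm behind the grasp point. The pads swing forward as they close: fully open they stand 13 mm farther back than shut.
Start: joints at [1.088, 0.053, 1.613, -0, 1.476, -0.119], TCP at [0.222, 0.584, 0.231] pointing down, gripper open.
Joint ranges: [-3.01, 3.01], [-1.01, 2.22], [0.06, 2.58], [-1.02, 4.17], [0.09, 2.62], [-3.14, 3.14]. Speed limits (rad/s): [2.57, 2.57, 3.14, 3.14, 3.14, 3.14].

## Interface

Orientations are given as a rotation vector (axis times angle).
In Python, from station import ctrl, viewer, job, get_obs gives the robot as it stands (ctrl), with the cameras (viewer), the readings as plain functions and the job (job).
- The arm moves only by the tool jog_arm, called by a JSON object that holds its "api" and its "payload", one argument or row to a line. Schema: {"type":"object","properties":{"steps":{"type":"array","items":{"type":"array","items":{"type":"array","items":{"type":"number"},"minItems":7,"maxItems":7},"minItems":1,"maxItems":20},"minItems":1,"maxItems":1},"grip_force":{"type":"number"},"only":{"type":"string"},"quiet":{"type":"boolean"},"lines":{"type":"string"}},"required":["steps"],"additionalProperties":false}. steps is a list that holds a single list of rows (three levels of brackets), with 1 to 20 rows, each of 7 numbers: the finger opening in m, then dx, dy, dz in fractions of the full range, 1 being 0.6 m, then a rotation vector rx, ry, rz in parts of the range, where 1.0 means pi/2 rad; each row is the pose to reach, as a shift and turn from the pose commanded when the call began, along the tool's axes at that moment; what a row does not reach only later rows make up. A row lasts 1/12 s, in which the tool goes at most 0.0417 m and 0.125 rad, less where a joint would pass 70% of its speed; a pose out of reach is approached as far as the arm can. The fingers move at their own pace and stop on an object; grip_force is the grip in N (left out, the last holds). Time passes only in rows, so rows that do not move let the fingers close. The tool returns the time, the measured TCP pose, the force, the opening and the grip force at its end. only (a regular expression) keeps the lines of the reply that match it, lines (a string "A,B") keeps lines A to B, and quiet returns only ok. A shift or turn number past 1, either way, is cut back to 1. Input that does not fit is refused with a message, and nothing moves.
- get_obs(): the state, without advancing time (a new reading comes with each control period).
- viewer.get_image(name): name is "scene" or "top"; returns the picture (420x560x3 uint8, red, green, blue); there is no depth.
- viewer.camera_params(name): a dict with "fx", "fy", "cx", "cy" (pixels), "k1" (the pictures are not rectified: a ray, as slopes to the right and down, at radius r is drawn at 1 + k1 r^2 times it, then the intrinsics apply), "T" (4x4, takes a point from camera to world coordinates). Camera axes: x right, y down, z forward; pixel columns grow to the right and rows downward; lengths in m; the calibration is good to about 2 mm. A picture is of the moment at which its call begins. camera_params takes no time and is no camera call.
- job.finish_job(): hands the job in; it is judged then, once.
The state is a dict: "t": time; "q": joint angles; "dq": joint speeds; "effort": joint torques, N m; "tool_pos": TCP position; "tool_rot": TCP orientation; "contact_force": force on the tool from outside, world axes, zero at the start; "wrist_torque": the same for the moment, N m; "opening": finger opening in m; "grip_force": force on a finger pad.
Only numpy, scipy, OpenCV 4.12 (cv2) and the standard library are available. Lean on these libraries where they do the work, as an engineer would, in place of code of your own. Each camera call takes 0.05 s, during which the arm holds its last target. There are 200 camera calls.

## Task

Get the belt guard ready for me to tack: stand the loose stay lug on the bare side rail, midway between the two chalk lines, with its long foot along the rail, setting it down rather than dropping it, and let it go. Then lift the mesh hatch by its yellow handle and hold it 50 degrees open; finish still holding it there, since it falls shut if you let go, and I will fit the stay. Leave everything else on the bench as it lies.

Things in the scene. Friction and masses are not known exactly. Their poses are not given: they have to be found in the camera images.
- lug: Loose lug of bright steel, 0.15 kg, standing on the bench: foot 44 (x) x 24 (y) x 6 mm high, and on its middle an upright plate 30 mm wide (x), 10 mm thick (y), its round top 48 mm above the underside, with a black eye along y. Origin: centre of the underside, z up. The same turned half round. Pinch the plate across its thickness.
- mark: Place for the lug: midway between two white chalk lines across the top of one side rail of the guard (left or right). Lines 6 mm wide, 52 mm apart inside, running on down the rail's faces. Origin: on the rail's top face (90 mm above the bench), in the middle of its 25 mm width; x runs along the rail, z up.
- welded_lug: The other lug, the same shape, already welded to the other side rail, straight across from the chalk lines. Fixed.
- guard_frame: Belt guard, clamped down (fixed): box 280 (x) x 300 (y) x 90 mm high of dark 25 mm square tube with sheet skirts, closed on top by the mesh hatch. Origin: on the bench under its middle; x points to the hinge side. Side rails run along x, middles at y = +-137.5 mm, tops 90 mm up; the hatch lies between them, flush. Two bench clamps reach 90 mm beyond its +x side.
- hatch_handle: Yellow D handle on the middle of the hatch's front bar, turning with the hatch. Origin: middle of its round grip bar, 12 mm thick, 110 mm long along its y axis, a leg at each end. With the hatch shut the bar is 140 mm above the bench, 50 mm clear above the hatch, 214 mm in front of (-x) and 46 mm above the hinge line. The bar can turn between pinching pads.
- hatch_hinge (a point): Middle of the hatch's hinge line, on the rear rail, 115 mm along +x from the frame's middle and 94 mm above the bench. The hinge line runs along the frame's y axis.
- hatch (a joint): Opening angle of the mesh hatch in rad: 0 shut (flush); grows as its front edge and handle rise and swing back towards the hinge; 50 degrees is 0.873. A steel-barred mesh panel 224 x 244 mm, about 0.8 kg, on a free hinge without spring or catch: it falls shut by its weight; lifting takes about 4 N at the handle.
- stay_a: Flat steel stay bar 190 x 20 x 5 mm lying on the bench, waiting to be fitted. Origin: middle of the underside. Leave alone.
- stay_b: Second stay bar, the same. Leave alone.
- magnet_square: Arrow-shaped welding magnet, red faces, about 85 x 91 x 20 mm, lying flat. Origin: underside, at its black eye. Leave alone.
- hammer: Hammer, flat steel handle with a black grip, 245 mm long over all, round head 65 x 38 mm, lying flat. Origin: underside, near the head; the handle runs to its -x. Leave alone.
- pliers: Pliers with red handles, 180 mm long, 16 mm high, lying flat. Origin: underside of the pivot. Leave alone.
- cutters: Side cutters with yellow and black handles, 160 mm long, 16 mm high, lying flat. Origin: underside of the pivot. Leave alone.
- spray_can: White spray can with a blue band and a red cap, 60 mm across, 165 mm tall, upright. Origin: centre of the underside. Leave alone.

How it is judged:
On the way, in this order (a step that is already met when the one before it is completed fails the run):
1. the lug stands on the bare rail between the chalk lines, let go (horizontal distance between lug and mark below 0.009 m and height (world z) of lug between 0.087 and 0.093 m and angle between lug's own z axis and vertical below 0.1 rad and angle between the x axis of lug and the x axis of mark, either way round below 0.21 rad and contact force between the fingers and lug below 0.05 N and linear speed of lug below 0.02 m/s and value of joint hatch below 0.2 rad), for 0.3 s.
2. the hatch is held by its handle at 50 degrees open (value of joint hatch between 0.785397 and 0.95993 rad and velocity of joint hatch between -0.1 and 0.1 rad/s and contact force between the fingers and hatch_handle above 1 N), for 0.5 s.
At the end, for the whole second after the job is handed in: The gripper still holds the hatch by its handle (over 1 N), still and 45 to 55 degrees open. The lug stands upright (6 degrees) on the rail, free of the fingers, within 9 mm of the middle between the chalk lines, foot along the rail within 12 degrees. The other loose things lie where they were (all of step 2 and horizontal distance between lug and mark below 0.009 m and height (world z) of lug between 0.087 and 0.093 m and angle between lug's own z axis and vertical below 0.1 rad and angle between the x axis of lug and the x axis of mark, either way round below 0.21 rad and contact force between the fingers and lug below 0.05 N and linear speed of lug below 0.02 m/s); the arm keeps its last pose, push and grip.
It fails at once if the lug is dropped or thrown (moving faster than 0.4 m/s out of the fingers) (contact force between the fingers and lug below 0.05 N and linear speed of lug above 0.4 m/s).
It fails at once if another loose thing on the bench is moved more than 25 mm (distance of any of stay_a, stay_b, magnet_square, hammer, pliers, cutters, spray_can from where it was at the start of the episode above 0.025 m).
It also fails if it takes over 61 s, if anything falls off the work surface, if the arm or the gripper's body presses on something with over 40 N, if the wrist force passes 120 N, or if a joint passes its speed limit or range.

## Working session

There is one attempt and no reset: what is moved stays moved. The work goes in short steps, Python scripts to look and compute and a tool call to move; the robot and the scene stay as the last step left them, time stands still between calls to the robot, and variables do not carry over. Pictures are saved under pics/ and viewed, at most 10 in all, crops included, and the job is handed in when it is done.

```bash
ls; mkdir -p pics
```

Create h.py:
```python
import numpy as np,cv2
from scipy.spatial.transform import Rotation as R
from station import ctrl, viewer, job, get_obs
def ray(n,u,v):
    p=viewer.camera_params(n);T=np.array(p["T"])
    d=np.array([(u-p["cx"])/p["fx"],(v-p["cy"])/p["fy"]]);s=d.copy()
    for _ in range(20): s=d/(1+p["k1"]*(s@s))
    return T[:3,3],T[:3,:3]@np.array([*s,1])
def onz(n,u,v,z):
    o,d=ray(n,u,v);return o+d*(z-o[2])/d[2]
def proj(n,P):
    p=viewer.camera_params(n);T=np.array(p["T"])
    c=T[:3,:3].T@(np.array(P)-T[:3,3]);s=c[:2]/c[2];s=s*(1+p["k1"]*(s@s))
    return np.array([p["fx"]*s[0]+p["cx"],p["fy"]*s[1]+p["cy"]])
def snap(n,f):
    im=viewer.get_image(n)[:,:,::-1].copy();cv2.imwrite("pics/"+f,im);return im
def rel(P,rot=None):
    o=get_obs();Rt=R.from_rotvec(o["tool_rot"])
    return Rt.inv().apply(np.array(P)-o["tool_pos"])
```

Run:
```python
from h import *
for n in("top","scene"):
    snap(n,n+"0.png");p=viewer.camera_params(n);print(n,np.round(p["T"],3).tolist(),p["fx"],p["k1"])
o=get_obs();print(o["tool_pos"],R.from_rotvec(o["tool_rot"]).as_matrix().round(3).tolist(),o["opening"],ctrl.tcp_to_grasp)
```

```text
pics
station.py
top [[-0.002, -0.996, 0.086, 0.44], [-1.0, 0.003, 0.012, 0.012], [-0.012, -0.086, -0.996, 1.464], [0.0, 0.0, 0.0, 1.0]] 498.72827530854937 -0.047894389023316976
scene [[0.332, 0.785, -0.522, 1.314], [0.943, -0.283, 0.175, -0.239], [-0.01, -0.55, -0.835, 1.304], [0.0, 0.0, 0.0, 1.0]] 457.4228493655536 -0.04802771093706762
[0.22214298 0.58357958 0.23018282] [[-0.935, 0.356, -0.001], [0.356, 0.935, -0.002], [0.0, -0.002, -1.0]] 0.08536386040667587 0.0187
```

View pics/top0.png

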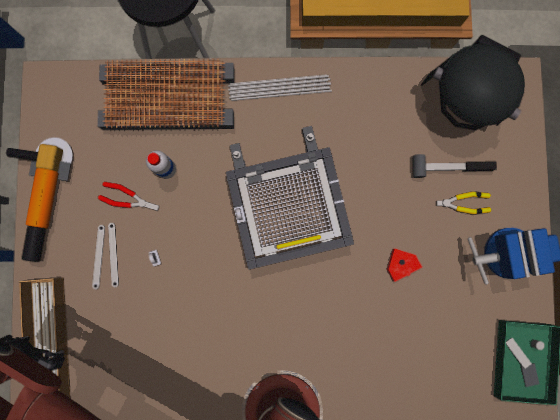

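View pics/scene0.png

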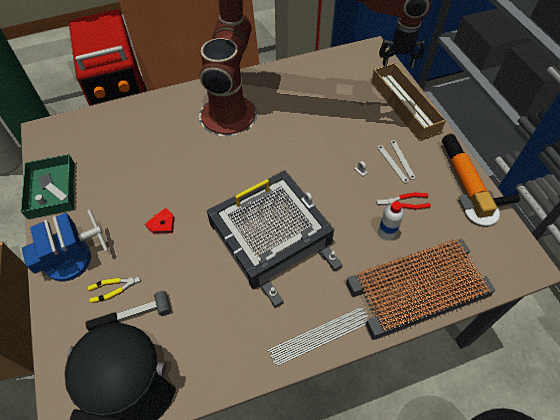

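The top view shows the loose lug at about (154,258). The guard is centred near (290,205), with its handle at (299,242), the chalk lines on the right rail at about (335,182) and (341,202), and the welded lug at (239,214). I'll enlarge those areas next.

Run:
```python
from h import *
t=cv2.imread("pics/top0.png");s=cv2.imread("pics/scene0.png")
def c(im,x,y,w,h,k): return cv2.resize(im[y:y+h,x:x+w],None,fx=k,fy=k,interpolation=cv2.INTER_CUBIC)
cv2.imwrite("pics/a.png",np.vstack([np.hstack([c(t,225,140,133,133,3),c(s,200,160,142,133,3)[:, :400]]),np.hstack([c(t,135,240,40,40,5),c(s,345,145,40,40,5),c(t,315,165,40,40,5),c(s,205,205,40,40,5)][:3]+[np.zeros((200,199,3),np.uint8)])[:, :799]]) if 0 else np.vstack([np.hstack([c(t,225,140,133,133,3),c(s,200,160,133,133,3)]),np.hstack([c(t,135,240,38,38,5),c(s,345,145,38,38,5),c(t,315,170,38,38,5),c(s,205,215,38,38,5)]+[np.zeros((190,38,3),np.uint8)])]))
```

```text
(no output)
```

View pics/a.png

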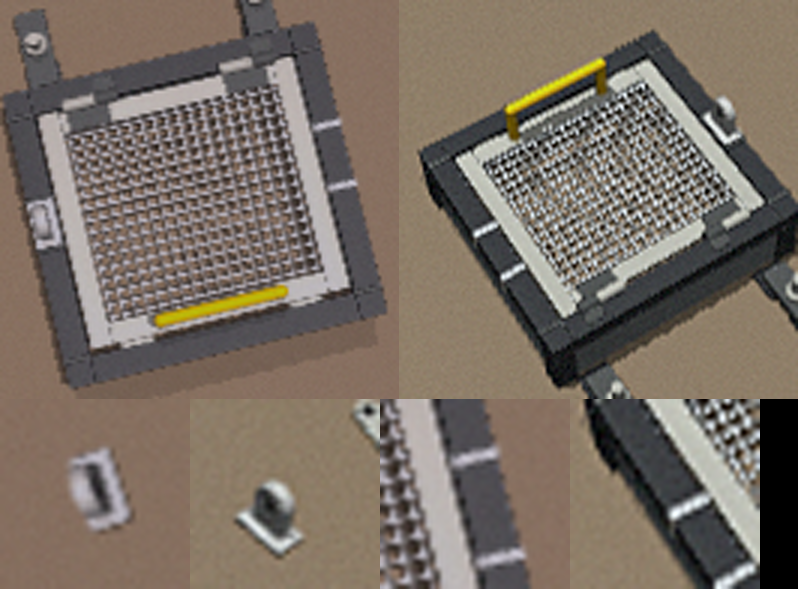

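Run:
```python
from h import *
t=cv2.imread("pics/top0.png");s=cv2.imread("pics/scene0.png")
# lug foot
ct=[onz("top",*p,.006)[:2] for p in[(157,250.2),(161,263.2),(155,266.2),(149,252.6)]]
cs=[onz("scene",*p,.006)[:2] for p in[(354.4,168.6),(362.4,176.2),(367.4,172.6)]]
print("lug top",np.mean(ct,0),"scene",(cs[0]+cs[2])/2)
for a,b in((ct[0],ct[1]),(ct[3],ct[2]),(cs[0],cs[1])): d=b-a;print(np.linalg.norm(d),np.degrees(np.arctan2(d[1],d[0]))%180)
def yel(im,x,y,w,h):
    hsv=cv2.cvtColor(im,cv2.COLOR_BGR2HSV);m=cv2.inRange(hsv,(22,130,90),(35,255,255));z=np.zeros_like(m);z[y:y+h,x:x+w]=m[y:y+h,x:x+w];return z
m=yel(t,260,220,80,45);ys,xs=np.nonzero(m)
r=cv2.minAreaRect(np.c_[xs,ys].astype(np.float32));print(r)
b=cv2.boxPoints(r)
P=np.array([onz("top",*p,.14)[:2] for p in b]);print("handle top",P.mean(0))
e=[P[1]-P[0],P[2]-P[1]];e=max(e,key=np.linalg.norm);print(np.linalg.norm(e),np.degrees(np.arctan2(e[1],e[0]))%180)
m=yel(s,225,170,60,40);ys,xs=np.nonzero(m);print("scene yellow",xs.min(),xs.max(),ys[xs==xs.min()],ys[xs==xs.max()])
# chalk
for n,im,rois in(("top",t,[(330,178,12,9),(335,196,12,9)]),("scene",s,[(222,231,14,12),(231,243,16,14)])):
    g=im.min(2).astype(float)
    for x,y,w,h in rois:
        q=g[y:y+h,x:x+w];print(n,x,y);print(q.astype(int))
```

```text
lug top [0.43859102 0.3680505 ] scene [0.44297465 0.37239802]
0.03995162099785003 18.064890129975765
0.04376435951187343 24.824806317470802
0.04303133899104223 16.69123630264775
((298.32354736328125, 241.29412841796875), (4.123105525970459, 44.626548767089844), 75.96376037597656)
handle top [ 0.48235759 -0.04456033]
0.11845225639199672 103.85062827424133
scene yellow 235 268 [195 196 197] [180 181 184 185 186 188 190]
top 330 178
[[ 77  77  74  78  77  77  77  81  97  98  98  95]
 [ 79  72  76  79  82  84  83 124 127 102  97  96]
 [ 83  86  85 127 134 146 179 182 155 105  98  96]
 [118 175 183 182 182 182 181 182 134 103  94  99]
 [176 179 180 157 119 112  83  76  85  99  98  97]
 [125 127  90  74  79  73  77  79  92  98  96  97]
 [ 73  81  76  77  75  79  79  74  81  96  94  99]
 [ 60  76  80  79  73  74  75  76  75  71  97  97]
 [ 31  74  79  78  76  79  78  77  75  83  93  98]]
top 335 196
[[ 78  79  77  80  78  77  84  81  95  94  97  97]
 [ 80  75  80  74  78  76  77  76  95  98  95  98]
 [ 78  75  78  78  80  76  76  85  97  94  96  96]
 [ 78  77  76  76  83  81  91  87 120 101
[... 1241 characters left out ...]
  28 143 195 184 183 178 183]
 [ 58  69  58  60  65  60  58  41  47  80 105 167 189 185 180 180]
 [ 33  66  62  62  57  50  57  97 152 189 204  79 175 190 180 178]
 [ 19  55  64  58  50  69  89 188 235 201 182  68 120 196 187 180]
 [ 13  14  52  55  99 164 174 211 186  91  51  39  44 177 193 188]
 [ 35  12  39 165 193 235 204 122  67  47  55  59  27  73 183 192]
 [ 41  29  52 224 208 185 108  43  53  55  58  63  57  37 118 204]
 [ 42  32  36 134 107  44  54  55  62  59  67  57  62  47  43 177]
 [ 48  41  32  63  43  61  59  59  62  60  61  58  59  59  40  57]
 [ 74  56  31  63  48  55  68  66  65  64  61  61  59  64  60  33]
 [ 97  79  34  62  59   8  51  66  69  62  65  62  56  60  60  47]]
```

Run:
```python
from h import *
a=np.radians(13.85);ex=np.array([np.cos(a),np.sin(a)]);ey=np.array([-ex[1],ex[0]])
h=np.array([.48236,-.04456]);o=h+.099*ex
for n,l in(("top",[(334,181.2),(339.2,201.2)]),("scene",[(228.7,236.1),(237.8,250.2)])):
    q=[onz(n,*p,.09)[:2] for p in l];mk=np.mean(q,0);d=q[0]-q[1]
    print(n,"mark",mk,np.linalg.norm(d),np.degrees(np.arctan2(d[1],d[0])),"in frame",(mk-o)@ex,(mk-o)@ey)
for n in("top","scene"): print(n,"handle ends proj",[proj(n,[*(h+k*ey),.14]).round(1).tolist() for k in(.06,-.06)])
t=cv2.imread("pics/top0.png");s=cv2.imread("pics/scene0.png")
print(t[246:270,146:166].min(2)); print(s[158:180,350:372].min(2))
for n in("top","scene"):
  for c in((.4386,.3681),(.443,.3724),(.4408,.3702)):
    u=np.array([np.cos(np.radians(19)),np.sin(np.radians(19))]);v=np.array([-u[1],u[0]]);c=np.array(c)
    print(n,[proj(n,[*(c+i*.022*u+j*.012*v),.006]).round(1).tolist() for i,j in((1,1),(1,-1),(-1,-1),(-1,1))],proj(n,[*c,.048]).round(1))
```

```text
top mark [ 0.62256881 -0.15384098] 0.05762737499712139 13.684874886815063 in frame 0.010972572540248608 -0.13966701611768167
scene mark [ 0.62217776 -0.15112655] 0.057770074649511886 -167.77553143182934 in frame 0.011242670769265491 -0.1369379007574734
top handle ends proj [[276.4, 246.8], [320.3, 235.8]]
scene handle ends proj [[267.8, 180.3], [235.3, 197.4]]
[[ 95  95  95  95  97  94  94  95  98  95  96  98  97  94  97  96  94  91
   96  94]
 [ 98  97  97  93  96  97  95  95  93  93  94  95  98  94  93  95  94  97
   94  97]
 [ 95  96  95  93  98  91  96  95  95  96  94  97  95  96  95 100  93  96
   97  93]
 [ 95  98  97  96  96  94  91  95  96 114 110  93  95  91  94  98  96  92
   99  93]
 [ 95  95  96  96  94  93 112 117 132 165 150  84  96  97  96  95  94  92
   92  97]
 [ 99  96 100 109 116 118 154 180 182 181 150  92  97  95  94  94  94  94
   94  92]
 [ 96  96 112 152 171 169 159 152 167 177 165 127  91  97  93  95  95  94
   97  94]
 [ 96  96 114 125 113 120  77  57  90 146 183 145  76  92  93  98  96  95
   95  97]
 [ 98  94 103 127 138 131  90  62  69 136 182 147  89  95
[... 3154 characters left out ...]
 104 102]
 [100 108 106 101 104 105 104 106  98 102 103 102 104 110 103 105 102 101
  103 103 106 103]
 [103  99 107 103 101 102  98 104 103 105 103 103 104 104  99 102 101 107
  102 102 102 102]]
top [[149.3, 252.3], [157.0, 249.6], [161.7, 263.8], [153.9, 266.5]] [151.9 258. ]
top [[147.9, 250.8], [155.6, 248.1], [160.2, 262.3], [152.5, 265.0]] [150.4 256.5]
top [[148.6, 251.5], [156.3, 248.8], [161.0, 263.1], [153.2, 265.8]] [151.2 257.3]
scene [[366.0, 172.1], [361.2, 175.4], [352.6, 167.9], [357.4, 164.7]] [360.9 162.6]
scene [[367.6, 172.7], [362.8, 176.0], [354.2, 168.5], [359.0, 165.3]] [362.6 163.2]
scene [[366.8, 172.4], [362.0, 175.7], [353.4, 168.2], [358.2, 165.0]] [361.7 162.9]
```

Add to h.py:
```python
def go(x,y,z,yaw):
    "shift and turn in tool axes to TCP (x,y,z), pointing down, closing axis at yaw deg"
    o=get_obs();Rt=R.from_rotvec(o["tool_rot"]);a=np.radians(yaw);yy=np.array([np.cos(a),np.sin(a),0]);zz=np.array([0,0,-1.])
    best=min((R.from_matrix(np.c_[np.cross(s*yy,zz),s*yy,zz]) for s in(1,-1)),key=lambda q:(Rt.inv()*q).magnitude())
    print("d",rel([x,y,z]).round(4),"r",(Rt.inv()*best).as_rotvec().round(3),"t",o["t"],"q6",o["q"][5])
```

```bash
python3 -c "
from h import *
go(.4408,.3702,.12,109)"
```

```text
d [-0.2803 -0.1214  0.1104] r [-0.002 -0.001 -0.695] t 0.1 q6 -0.11896042910837867
```

The manual's scale: shifts go in shares of 0.6 m and turns go in shares of pi/2 rad. Converting my numbers, -0.28 m / 0.6 = -0.4667, -0.121 m / 0.6 = -0.2017, -0.695 rad / 1.5708 = -0.4425.

{"api": "jog_arm", "payload": {
  "steps": [
    [[0.085, -0.4667, -0.2017, 0.0833, 0, 0, -0.4425], [0.085, -0.4667, -0.2017, 0.0833, 0, 0, -0.4425], [0.085, -0.4667, -0.2017, 0.0833, 0, 0, -0.4425], [0.085, -0.4667, -0.2017, 0.0833, 0, 0, -0.4425], [0.085, -0.4667, -0.2017, 0.0833, 0, 0, -0.4425], [0.085, -0.4667, -0.2017, 0.0833, 0, 0, -0.4425], [0.085, -0.4667, -0.2017, 0.0833, 0, 0, -0.4425], [0.085, -0.4667, -0.2017, 0.0833, 0, 0, -0.4425], [0.085, -0.4667, -0.2017, 0.1833, 0, 0, -0.4425], [0.085, -0.4667, -0.2017, 0.1833, 0, 0, -0.4425], [0.085, -0.4667, -0.2017, 0.1833, 0, 0, -0.4425]]
  ],
  "grip_force": 30
}}

```text
t: 1.02
tool_pos: [0.4379, 0.3684, 0.1149]
tool_rot: [0.514, -3.089, 0.007]
contact_force: [-1.0, -0.6, -0.7]
opening: 0.0851
grip_force: 0.0
```

```bash
python3 -c "
from h import *
go(.4408,.3702,.015,109)
t=snap('top','b0.png');s=snap('scene','b1.png')
f=lambda im,x,y:cv2.resize(im[y:y+66,x:x+66],(400,400),interpolation=cv2.INTER_CUBIC)
cv2.imwrite('pics/b.png',np.hstack([f(t,120,225),f(s,328,130)]))"
```

```text
d [-0.0044  0.001   0.0999] r [-0.003 -0.011 -0.002] t 1.0167 q6 -1.3311659408297094
```

View pics/b.png

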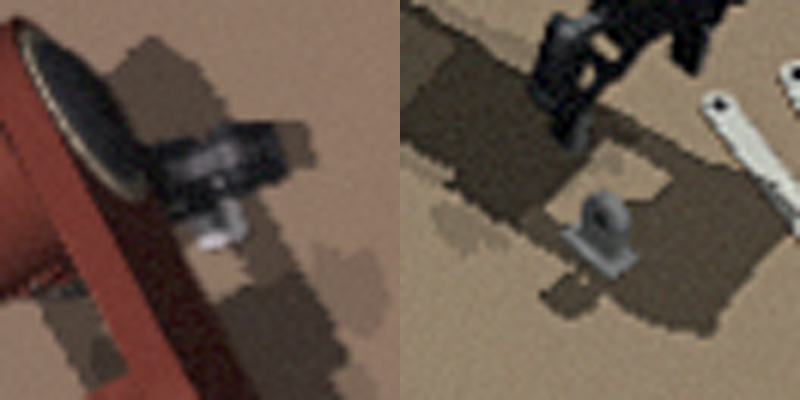

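The gripper stands over the lug with a finger on each side of its plate, so I'll descend and pinch.

Scaled: 0.105 m / 0.6 = 0.175, 0.1 m / 0.6 = 0.1667.

{"api": "jog_arm", "payload": {
  "steps": [
    [[0.085, 0, 0, 0.05, 0, 0, 0], [0.085, 0, 0, 0.1, 0, 0, 0], [0.085, 0, 0, 0.1417, 0, 0, 0], [0.085, 0, 0, 0.1667, 0, 0, 0], [0.085, 0, 0, 0.175, 0, 0, 0], [0.085, 0, 0, 0.175, 0, 0, 0], [0.085, 0, 0, 0.175, 0, 0, 0]]
  ],
  "grip_force": 30
}}

```text
t: 1.7
tool_pos: [0.4423, 0.3726, 0.0185]
tool_rot: [-0.518, 3.095, 0.002]
contact_force: [0.9, 0.3, 0.1]
opening: 0.0852
grip_force: 0.0
```

{"api": "jog_arm", "payload": {
  "steps": [
    [[0.04, 0, 0, 0, 0, 0, 0], [0.04, 0, 0, 0, 0, 0, 0], [0.03, 0, 0, 0, 0, 0, 0], [0.025, 0, 0, 0, 0, 0, 0], [0.02, 0, 0, 0, 0, 0, 0], [0.015, 0, 0, 0, 0, 0, 0], [0.01, 0, 0, 0, 0, 0, 0], [0, 0, 0, 0, 0, 0, 0], [0, 0, 0, 0, 0, 0, 0], [0, 0, 0, 0, 0, 0, 0], [0, 0, 0, 0, 0, 0, 0]]
  ],
  "grip_force": 40
}}

```text
t: 2.62
tool_pos: [0.4411, 0.3715, 0.0164]
tool_rot: [-0.518, 3.099, 0.0]
contact_force: [1.0, 0.6, 1.6]
opening: 0.0094
grip_force: 40.0
```

```bash
python3 -c "
from h import *
o=get_obs();print(o['tool_pos'])
t=snap('top','c0.png');s=snap('scene','c1.png')
f=lambda im,x,y:cv2.resize(im[y:y+40,x:x+40],(400,400),interpolation=cv2.INTER_CUBIC)
cv2.imwrite('pics/c.png',np.hstack([f(t,135,238),f(s,341,145)]))"
```

```text
[0.44105879 0.37147378 0.01641083]
```

View pics/c.png

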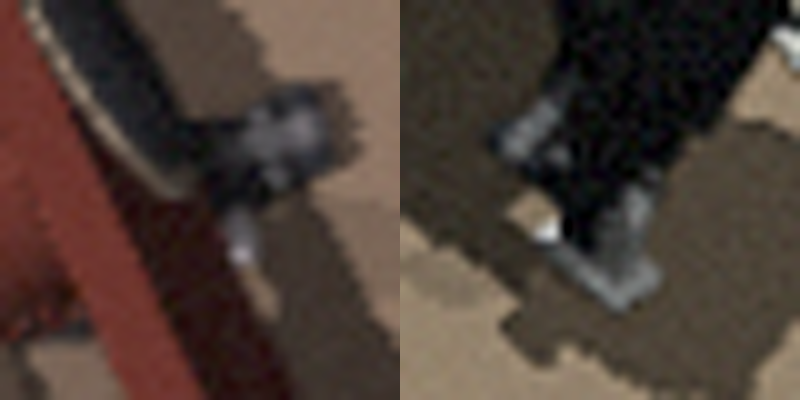

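The scene view shows the lug pinched across its plate, foot flat on the bench. I'll lift it next.

Scaled: -0.235 m / 0.6 = -0.3917, -0.23 m / 0.6 = -0.3833.

{"api": "jog_arm", "payload": {
  "steps": [
    [[0, 0, 0, -0.0167, 0, 0, 0], [0, 0, 0, -0.05, 0, 0, 0], [0, 0, 0, -0.1, 0, 0, 0], [0, 0, 0, -0.15, 0, 0, 0], [0, 0, 0, -0.2, 0, 0, 0], [0, 0, 0, -0.25, 0, 0, 0], [0, 0, 0, -0.3, 0, 0, 0], [0, 0, 0, -0.35, 0, 0, 0], [0, 0, 0, -0.3833, 0, 0, 0], [0, 0, 0, -0.3917, 0, 0, 0], [0, 0, 0, -0.3917, 0, 0, 0], [0, 0, 0, -0.3917, 0, 0, 0]]
  ],
  "grip_force": 40
}}

```text
t: 3.72
tool_pos: [0.4404, 0.3709, 0.2498]
tool_rot: [0.518, -3.097, 0.001]
contact_force: [0.8, -0.8, -2.1]
opening: 0.0095
grip_force: 39.6
```

```bash
python3 -c "
from h import *
go(.6224,-.1525,.25,103.2)"
```

```text
d [-1.900e-03 -5.541e-01  2.000e-04] r [-0.001 -0.002  0.101] t 3.7167 q6 -1.3311725631763034
```

Scaled: -0.554 m / 0.6 = -0.9233, -0.54 m / 0.6 = -0.9, 0.1 rad / 1.5708 = 0.0637.

{"api": "jog_arm", "payload": {
  "steps": [
    [[0, 0, -0.025, 0, 0, 0, 0], [0, 0, -0.0667, 0, 0, 0, 0.0127], [0, 0, -0.1167, 0, 0, 0, 0.0191], [0, 0, -0.1667, 0, 0, 0, 0.0255], [0, 0, -0.225, 0, 0, 0, 0.0318], [0, 0, -0.2833, 0, 0, 0, 0.0382], [0, 0, -0.3417, 0, 0, 0, 0.0446], [0, 0, -0.4, 0, 0, 0, 0.0509], [0, 0, -0.4583, 0, 0, 0, 0.0573], [0, -0.0017, -0.5167, 0, 0, 0, 0.0637], [0, -0.0017, -0.575, 0, 0, 0, 0.0637], [0, -0.0017, -0.6333, 0, 0, 0, 0.0637], [0, -0.0033, -0.6917, 0, 0, 0, 0.0637], [0, -0.0033, -0.75, 0, 0, 0, 0.0637], [0, -0.0033, -0.8083, 0, 0, 0, 0.0637], [0, -0.0033, -0.8583, 0, 0, 0, 0.0637], [0, -0.0033, -0.9, 0, 0, 0, 0.0637], [0, -0.0033, -0.9233, 0, 0, 0, 0.0637], [0, -0.0033, -0.9233, 0, 0, 0, 0.0637], [0, -0.0033, -0.9233, 0, 0, 0, 0.0637]]
  ],
  "grip_force": 40
}}

```text
t: 5.38
tool_pos: [0.6222, -0.1515, 0.249]
tool_rot: [0.361, -3.117, -0.004]
contact_force: [0.3, -0.8, -2.3]
opening: 0.0097
grip_force: 39.6
```

```bash
python3 -c "
from h import *
go(.6224,-.1525,.13,103.2)"
```

```text
d [-0.0003 -0.0013  0.119 ] r [ 0.003 -0.003  0.   ] t 5.3833 q6 -2.1565898584019956
```

Next I'll come down to about 24 mm above the rail and check the alignment.

Scaled: 0.12 m / 0.6 = 0.2, 0.112 m / 0.6 = 0.1867.

{"api": "jog_arm", "payload": {
  "steps": [
    [[0, 0, 0, 0.0333, 0, 0, 0], [0, 0, 0, 0.075, 0, 0, 0], [0, 0, 0, 0.1167, 0, 0, 0], [0, 0, 0, 0.1583, 0, 0, 0], [0, 0, 0, 0.1867, 0, 0, 0], [0, 0, 0, 0.2, 0, 0, 0], [0, 0, 0, 0.2, 0, 0, 0], [0, 0, 0, 0.2, 0, 0, 0], [0, 0, 0, 0.2, 0, 0, 0]]
  ],
  "grip_force": 40
}}

```text
t: 6.13
tool_pos: [0.6241, -0.1516, 0.1333]
tool_rot: [-0.363, 3.118, -0.002]
contact_force: [0.8, -0.7, -2.0]
opening: 0.0094
grip_force: 39.6
```

```bash
python3 -c "
from h import *
go(.6224,-.1525,.1075,103.2)
t=snap('top','d0.png');s=snap('scene','d1.png')
f=lambda im,x,y:cv2.resize(im[y:y+50,x:x+50],(400,400),interpolation=cv2.INTER_CUBIC)
cv2.imwrite('pics/d.png',np.hstack([f(t,310,165),f(s,205,215)]))"
```

```text
d [ 0.0019 -0.0004  0.0258] r [-0.001  0.002  0.002] t 6.1333 q6 -2.156932742905271
```

View pics/d.png

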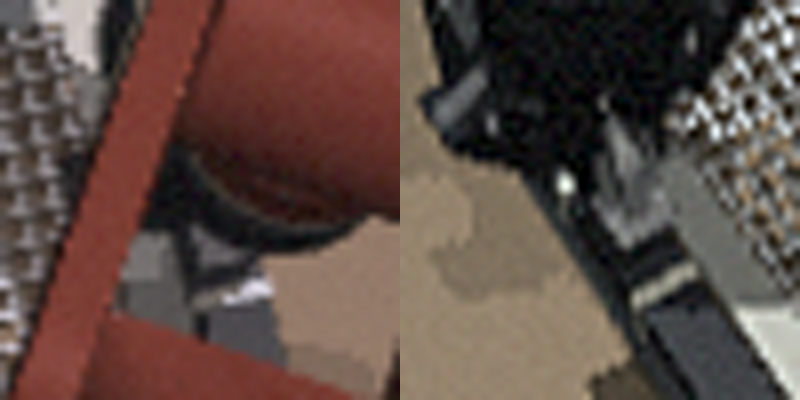

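Run:
```python
from h import *
z=get_obs()["tool_pos"];print(z)
q=[onz("scene",*p,z[2]-.0164+.006)[:2] for p in((225.2,238.1),(238.5,241.9),(233.1,246))]
print((q[0]+q[1])/2,q, "mark by scene .6222 -.1511")
print(cv2.imread("pics/d1.png")[234:254,218:244].min(2))
```

```text
[ 0.6242002  -0.1520222   0.13357026]
[ 0.62962236 -0.15441187] [array([ 0.61671663, -0.17121938]), array([ 0.64252809, -0.13760437]), array([ 0.65042267, -0.15659637])] mark by scene .6222 -.1511
[[ 10  16  14  14  20  15   5   0  17   0   0  38  52  51 126 119 114  52
   72  37  69  88  87  84  53  38]
 [ 17   0   7  11  10  12  19  20   0  12   3  45  71  36 123 111 110  78
   65  75  94 108 101  80  59 104]
 [ 68  67  22   8  21  17  46 101  27   0   0  44  69  42 105 105  89  62
   66  91 104 101 102 110  87 117]
 [100 103  50  28  27  12  77 209 130   0   3  31  72  53  57  92  72  74
   77  79 109 101 104 105 124  56]
 [ 99  98  83  50  33  13  77 226 164   9   0  15  68  61  31  81  75  76
   92 106 103  95 100 101 105  77]
 [ 97  93  99  69  41  34  30  96  65  27  17  63  65  72  44  78  76  78
  111 144 101 102 104  97 106 101]
 [ 89  95  96  88  58  37  31  71  35  35  24  90  78  74  71  72  82  74
   97 117 113  83 103 106 102  99]
 [ 92  94  95  96  84  44  50  70  15  47  15  41  96  99 105  59  74  80
  112 114 119  81 100  96  98 103]
 [ 93  91  91  95  98  67  41  
[... 577 characters left out ...]
22  18  27
   38  32  30  17  55  74  88 105]
 [ 90  93  97  93  92  92  91 101 101  67  44  39  24  14  28  17  36  29
   26  27  63  96 120 129  71  92]
 [ 97  89  94  94  93 101 100 111  92  86  58  36  30  25  24  46  23  26
   32  57 118 147 125 123  62  73]
 [ 88  89  96  88  95 110 109 111 103 104  83  48  37  23  12  28  25  60
  102 115 134 125  62  36  22  44]
 [ 99  99 103 100  96 109 112 108 111 114  97  71  36  33  16  17 101 121
  149 129  89  52  18  19  28  22]
 [109 108 113 109 110 111 103 113 110 110  99  89  60  41  23  29 146 126
  111  62   2  18  31  32  26  28]
 [112 108 112 104 112 113 108 111 114 110 109 101  80  36  36  27  97  69
   40  37  42  45  46  14  43  46]]
```

Run:
```python
from h import *
z=get_obs()["tool_pos"]
q=[onz("scene",*p,z[2]-.0164+.004)[:2] for p in((232.8,245.3),(238.3,241.3))]
a=np.radians(13.3);print(q,np.mean(q,0)-.022*np.array([np.cos(a),np.sin(a)]),z)
```

```text
[array([ 0.64673634, -0.15662695]), array([ 0.63923376, -0.13740354])] [ 0.62157512 -0.15207634] [ 0.6242002  -0.1520222   0.13357026]
```

Scaled: 0.023 m / 0.6 = 0.0383, 0.015 m / 0.6 = 0.025.

{"api": "jog_arm", "payload": {
  "steps": [
    [[0, 0, 0, 0.0133, 0, 0, 0], [0, 0, 0, 0.025, 0, 0, 0], [0, 0, 0, 0.0333, 0, 0, 0], [0, 0, 0, 0.0383, 0, 0, 0], [0, 0, 0, 0.0383, 0, 0, 0], [0, 0, 0, 0.0383, 0, 0, 0]]
  ],
  "grip_force": 40
}}

```text
t: 6.73
tool_pos: [0.6229, -0.1519, 0.1079]
tool_rot: [0.362, -3.12, -0.0]
contact_force: [-0.6, -0.1, -1.2]
opening: 0.0092
grip_force: 39.6
```

{"api": "jog_arm", "payload": {
  "steps": [
    [[0, 0, 0, 0.0017, 0, 0, 0], [0, 0, 0, 0.0033, 0, 0, 0], [0, 0, 0, 0.0033, 0, 0, 0], [0, 0, 0, 0.0033, 0, 0, 0]]
  ],
  "grip_force": 40
}}

```text
t: 7.07
tool_pos: [0.6231, -0.1519, 0.1064]
tool_rot: [-0.362, 3.12, -0.0]
contact_force: [0.6, -1.3, -1.2]
opening: 0.0092
grip_force: 39.8
```

Scaled: 0.001 m / 0.6 = 0.0017, 0.0005 m / 0.6 = 0.0008.

{"api": "jog_arm", "payload": {
  "steps": [
    [[0, 0, 0, 0.0008, 0, 0, 0], [0, 0, 0, 0.0017, 0, 0, 0], [0, 0, 0, 0.0017, 0, 0, 0], [0, 0, 0, 0.0017, 0, 0, 0]]
  ],
  "grip_force": 40
}}

```text
t: 7.4
tool_pos: [0.6232, -0.1519, 0.1064]
tool_rot: [-0.362, 3.12, -0.0]
contact_force: [-3.5, 1.3, 5.5]
opening: 0.0091
grip_force: 40.7
```

The lug now bears on the rail at 5.5 N, so I'll release it and back off.

{"api": "jog_arm", "payload": {
  "steps": [
    [[0.013, 0, 0, 0, 0, 0, 0], [0.018, 0, 0, 0, 0, 0, 0], [0.025, 0, 0, 0, 0, 0, 0], [0.035, 0, 0, 0, 0, 0, 0], [0.05, 0, 0, 0, 0, 0, 0], [0.05, 0, 0, 0, 0, 0, 0], [0.05, 0, 0, 0, 0, 0, 0]]
  ],
  "grip_force": 40
}}

```text
t: 7.98
tool_pos: [0.623, -0.1519, 0.1052]
tool_rot: [0.362, -3.121, -0.0]
contact_force: [0.1, -0.6, -0.2]
opening: 0.0501
grip_force: 0.0
```

{"api": "jog_arm", "payload": {
  "steps": [
    [[0.05, 0, 0, -0.0333, 0, 0, 0], [0.05, 0, 0, -0.0833, 0, 0, 0], [0.05, 0, 0, -0.1417, 0, 0, 0], [0.05, 0, 0, -0.2, 0, 0, 0], [0.05, 0, 0, -0.2333, 0, 0, 0], [0.05, 0, 0, -0.2333, 0, 0, 0], [0.05, 0, 0, -0.2333, 0, 0, 0]]
  ],
  "grip_force": 40
}}

```text
t: 8.57
tool_pos: [0.6239, -0.1522, 0.2475]
tool_rot: [-0.362, 3.117, -0.003]
contact_force: [0.0, 0.5, -0.3]
opening: 0.0501
grip_force: 0.0
```

```bash
python3 -c "
from h import *
go(.4824,-.0440,.25,13.5)"
```

```text
d [ 0.113   0.1377 -0.0032] r [1.000e-03 4.000e-03 1.566e+00] t 8.5667 q6 -2.1570381515838966
```

Scaled: 0.138 m / 0.6 = 0.23, 0.12 m / 0.6 = 0.2, 1.566 rad / 1.5708 = 0.9969.

{"api": "jog_arm", "payload": {
  "steps": [
    [[0.05, 0.05, 0.0667, 0, 0, 0, 0.0764], [0.05, 0.0833, 0.1, 0, 0, 0, 0.1528], [0.05, 0.1333, 0.15, 0, 0, 0, 0.2292], [0.05, 0.1667, 0.2, 0, 0, 0, 0.3056], [0.05, 0.1883, 0.23, 0, 0, 0, 0.382], [0.05, 0.1883, 0.23, 0, 0, 0, 0.4584], [0.05, 0.1883, 0.23, 0, 0, 0, 0.5348], [0.05, 0.1883, 0.23, 0, 0, 0, 0.6112], [0.05, 0.1883, 0.23, 0, 0, 0, 0.6875], [0.05, 0.1883, 0.23, 0, 0, 0, 0.7639], [0.05, 0.1883, 0.23, 0, 0, 0, 0.8403], [0.05, 0.1883, 0.23, 0, 0, 0, 0.9167], [0.05, 0.1883, 0.23, 0, 0, 0, 0.9969], [0.05, 0.1883, 0.23, 0, 0, 0, 0.9969], [0.05, 0.1883, 0.23, 0, 0, 0, 0.9969]]
  ],
  "grip_force": 30
}}

```text
t: 9.82
tool_pos: [0.4806, -0.0432, 0.2434]
tool_rot: [-1.939, -2.468, 0.002]
contact_force: [0.7, -0.4, 0.5]
opening: 0.05
grip_force: 0.0
```

```bash
python3 -c "
from h import *
go(.4824,-.0440,.121,13.5)
t=snap('top','e0.png');s=snap('scene','e1.png')
f=lambda im,x,y,w:cv2.resize(im[y:y+w,x:x+w],(400,400),interpolation=cv2.INTER_CUBIC)
cv2.imwrite('pics/e.png',np.hstack([f(t,240,150,110),f(s,200,140,110)]))"
```

```text
d [-0.0013  0.0019  0.1224] r [-0.003 -0.001  0.003] t 9.8167 q6 -0.48321023612327507
```

View pics/e.png

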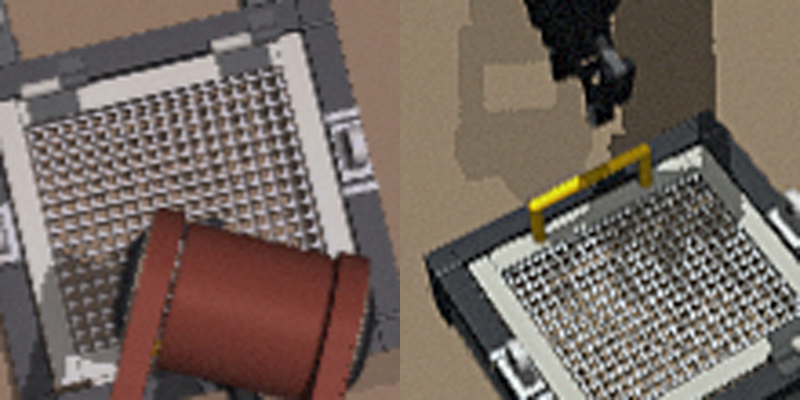

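The lug stands upright midway between the chalk lines, at about (351,150) in the top crop with lines at rows 120 and 188. The gripper is above the yellow handle, so I'll go down and grip the bar.

Scaled: 0.122 m / 0.6 = 0.2033, 0.118 m / 0.6 = 0.1967.

{"api": "jog_arm", "payload": {
  "steps": [
    [[0.05, -0.0017, 0.0017, 0.05, 0, 0, 0], [0.05, -0.0017, 0.0017, 0.1, 0, 0, 0], [0.05, -0.0017, 0.0017, 0.1417, 0, 0, 0], [0.05, -0.0017, 0.0017, 0.175, 0, 0, 0], [0.05, -0.0017, 0.0017, 0.1967, 0, 0, 0], [0.05, -0.0017, 0.0017, 0.2033, 0, 0, 0], [0.05, -0.0017, 0.0017, 0.2033, 0, 0, 0], [0.05, -0.0017, 0.0017, 0.2033, 0, 0, 0]]
  ],
  "grip_force": 60
}}

```text
t: 10.58
tool_pos: [0.483, -0.0443, 0.1239]
tool_rot: [1.943, 2.468, 0.0]
contact_force: [0.4, 0.2, -0.6]
opening: 0.05
grip_force: 0.0
```

{"api": "jog_arm", "payload": {
  "steps": [
    [[0.03, 0, 0, 0, 0, 0, 0], [0.022, 0, 0, 0, 0, 0, 0], [0.016, 0, 0, 0, 0, 0, 0], [0.01, 0, 0, 0, 0, 0, 0], [0, 0, 0, 0, 0, 0, 0], [0, 0, 0, 0, 0, 0, 0], [0, 0, 0, 0, 0, 0, 0], [0, 0, 0, 0, 0, 0, 0]]
  ],
  "grip_force": 60
}}

```text
t: 11.25
tool_pos: [0.4823, -0.0446, 0.1245]
tool_rot: [-1.944, -2.467, 0.003]
contact_force: [-5.2, -0.4, 5.4]
opening: 0.0099
grip_force: 58.6
```

Run:
```python
from h import *
o=get_obs();Rt=R.from_rotvec(o["tool_rot"]);print(o["tool_pos"])
a=np.radians(13.7);r=np.hypot(.214,.046);p0=np.arctan2(.046,.214)
for g in range(0,51,5):
    p=p0+np.radians(g);dx=.214-r*np.cos(p);dz=r*np.sin(p)-.046
    print(g,Rt.inv().apply([dx*np.cos(a),dx*np.sin(a),dz]).round(4))
```

```text
[ 0.48229814 -0.04459216  0.12453647]
0 [0. 0. 0.]
5 [ 0.      0.0048 -0.0185]
10 [ 0.      0.0112 -0.0365]
15 [ 0.      0.0191 -0.0538]
20 [ 0.      0.0285 -0.0705]
25 [ 0.0001  0.0394 -0.0862]
30 [ 1.000e-04  5.150e-02 -1.009e-01]
35 [ 1.000e-04  6.490e-02 -1.145e-01]
40 [ 1.000e-04  7.940e-02 -1.269e-01]
45 [ 0.0002  0.095  -0.138 ]
50 [ 0.0002  0.1115 -0.1477]
```

Scaled: -0.0538 m / 0.6 = -0.0897, -0.045 m / 0.6 = -0.075.

{"api": "jog_arm", "payload": {
  "steps": [
    [[0, 0, 0.0033, -0.015, 0, 0, 0], [0, 0, 0.0083, -0.0308, 0, 0, 0], [0, 0, 0.0133, -0.0458, 0, 0, 0], [0, 0, 0.0187, -0.0608, 0, 0, 0], [0, 0, 0.025, -0.075, 0, 0, 0], [0, 0, 0.0318, -0.0897, 0, 0, 0], [0, 0, 0.0318, -0.0897, 0, 0, 0], [0, 0, 0.0318, -0.0897, 0, 0, 0]]
  ],
  "grip_force": 60
}}

```text
t: 11.92
tool_pos: [0.5, -0.0404, 0.1779]
tool_rot: [-1.943, -2.466, 0.007]
contact_force: [-6.4, -5.2, -2.1]
opening: 0.0098
grip_force: 58.7
```

Run:
```python
from h import *
snap("scene","f.png");o=get_obs();print(o["tool_pos"])
cv2.imwrite("pics/f2.png",cv2.resize(cv2.imread("pics/f.png")[130:290,190:350],(480,480),interpolation=cv2.INTER_CUBIC))
```

```text
[ 0.49983061 -0.04038367  0.17752802]
```

View pics/f2.png

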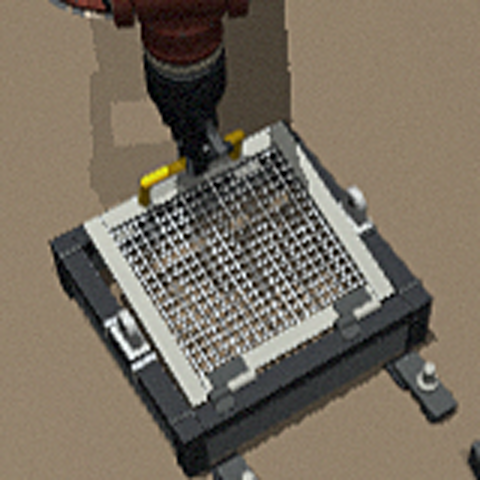

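The hatch is about 15° open with the handle gripped, and the lug hasn't moved. I'll carry on along the arc.

Scaled: -0.0939 m / 0.6 = -0.1565, 0.0924 m / 0.6 = 0.154.

{"api": "jog_arm", "payload": {
  "steps": [
    [[0, 0, 0.0075, -0.0142, 0, 0, 0], [0, 0, 0.0157, -0.0278, 0, 0, 0], [0, 0, 0.0245, -0.041, 0, 0, 0], [0, 0, 0.0338, -0.054, 0, 0, 0], [0, 0, 0.0437, -0.0665, 0, 0, 0], [0, 0, 0.054, -0.0785, 0, 0, 0], [0, 0, 0.065, -0.09, 0, 0, 0], [0, 0, 0.0763, -0.1012, 0, 0, 0], [0, 0, 0.0883, -0.1117, 0, 0, 0], [0, 0, 0.1005, -0.1218, 0, 0, 0], [0, 0, 0.1133, -0.1313, 0, 0, 0], [0, 0, 0.1265, -0.1403, 0, 0, 0], [0, 0, 0.14, -0.1487, 0, 0, 0], [0, 0, 0.154, -0.1565, 0, 0, 0], [0, 0, 0.154, -0.1565, 0, 0, 0], [0, 0, 0.154, -0.1565, 0, 0, 0], [0, 0, 0.154, -0.1565, 0, 0, 0], [0, 0, 0.154, -0.1565, 0, 0, 0], [0, 0, 0.154, -0.1565, 0, 0, 0], [0, 0, 0.154, -0.1565, 0, 0, 0]]
  ],
  "grip_force": 60
}}

```text
t: 13.63
tool_pos: [0.5906, -0.0191, 0.2765]
tool_rot: [1.944, 2.465, -0.003]
contact_force: [-11.3, -5.2, 12.6]
opening: 0.0097
grip_force: 60.5
```

Run:
```python
from h import *
im=snap("scene","g.png");t=snap("top","g1.png");o=get_obs();print(o["tool_pos"],o["grip_force"])
a=np.radians(13.7);h=np.array([.48236,-.0446]);g=np.array(o["tool_pos"])+R.from_rotvec(o["tool_rot"]).apply([0,0,-.0187])
hin=h+.214*np.array([np.cos(a),np.sin(a)]);dx=(hin-g[:2])@[np.cos(a),np.sin(a)]
print("angle",np.degrees(np.arctan2(g[2]-.094,dx)-np.arctan2(.046,.214)),"r",np.hypot(dx,g[2]-.094))
f=lambda i,x,y:cv2.resize(i[y:y+160,x:x+160],(400,400),interpolation=cv2.INTER_CUBIC)
cv2.imwrite("pics/g2.png",np.hstack([f(t,220,120),f(im,190,130)]))
```

```text
[ 0.59058791 -0.01912257  0.27650818] 60.455989837646484
angle 50.80325228504192 r 0.2259527412308995
```

View pics/g2.png

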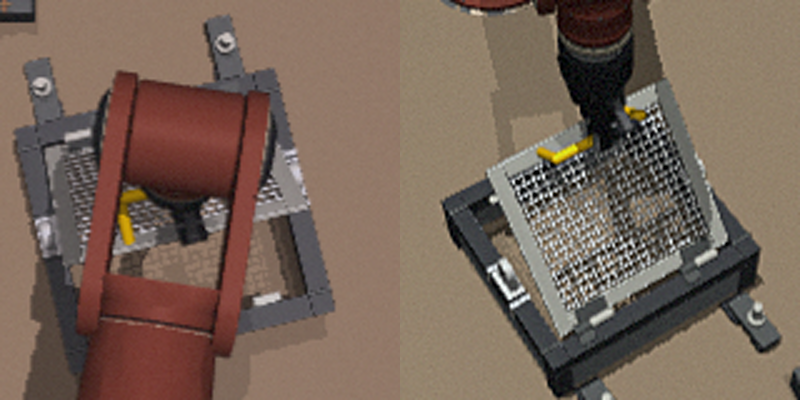

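Run:
```python
from h import *
a=np.radians(13.7);ex=np.array([np.cos(a),np.sin(a)]);ey=np.array([-ex[1],ex[0]]);hin=np.array([.48236,-.0446])+.214*ex
for th in(42,46,50,54,58):
    c,s=np.cos(np.radians(th)),np.sin(np.radians(th))
    P=lambda l,n,y:[*(hin+ex*(-l*c+n*s)+ey*y),.094+l*s+n*c]
    print(th,[proj("scene",P(*q)).round(1).tolist() for q in((.214,.046,-.055),(.214,.046,.055),(.224,-.004,-.122),(.224,-.004,.122))],proj("top",P(.214,.046,.055)).round(1))
for n in("g","g1"):
    im=cv2.imread(f"pics/{n}.png");m=cv2.inRange(cv2.cvtColor(im,cv2.COLOR_BGR2HSV),(22,130,90),(35,255,255));m[:120]=0;m[240:]=0;m[:,:200]=0;m[:,345:]=0
    ys,xs=np.nonzero(m);print(n,xs.min(),ys[xs==xs.min()],xs.max(),ys[xs==xs.max()],"top/bot",ys.min(),xs[ys==ys.min()],ys.max(),xs[ys==ys.max()])
```

```text
42 [[248.2, 190.5], [281.1, 173.3], [221.2, 197.7], [292.3, 160.8]] [269.8 210.3]
46 [[250.3, 191.8], [283.6, 174.4], [222.6, 197.9], [294.4, 160.6]] [268.5 204.9]
50 [[252.7, 193.5], [286.2, 175.8], [224.2, 198.5], [296.7, 160.8]] [267.1 199.1]
54 [[255.2, 195.5], [289.0, 177.6], [226.0, 199.5], [299.1, 161.4]] [265.6 193.2]
58 [[257.9, 197.9], [291.9, 179.8], [228.0, 200.9], [301.8, 162.2]] [264.1 187.1]
g 245 [189 190 191] 287 [175 176] top/bot 173 [280 281 282 283] 195 [252]
g1 267 [207 208] 277 [197 198 199] top/bot 196 [271 272 273 274 275 276] 217 [270 271 272]
```

The front bar's corner is at about (225,199) in the scene view and the handle's left end at about (269,200) in the top view. Both put the hatch near 50°. I'll hold still briefly, then hand in.

{"api": "jog_arm", "payload": {
  "steps": [
    [[0, 0, 0, 0, 0, 0, 0], [0, 0, 0, 0, 0, 0, 0], [0, 0, 0, 0, 0, 0, 0], [0, 0, 0, 0, 0, 0, 0], [0, 0, 0, 0, 0, 0, 0], [0, 0, 0, 0, 0, 0, 0], [0, 0, 0, 0, 0, 0, 0], [0, 0, 0, 0, 0, 0, 0], [0, 0, 0, 0, 0, 0, 0], [0, 0, 0, 0, 0, 0, 0]]
  ],
  "grip_force": 60
}}

```text
t: 14.57
tool_pos: [0.5906, -0.0191, 0.2765]
tool_rot: [1.944, 2.465, -0.003]
contact_force: [-9.6, -4.3, 11.0]
opening: 0.0095
grip_force: 60.5
```

```bash
python3 -c "
from h import *
print(job.finish_job())"
```

```text
the job is handed in; nothing more can be done
None
```

The lug stands on the bare rail between the chalk lines, let go, and the arm is holding the hatch by its handle at about 50° (read from the camera views); the job is handed in, with no verdict returned.

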